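# Earth-bond check on the analyser's connection panel

### The arm

A 6-joint arm with a two-finger parallel gripper is mounted at the origin on the work surface. World frame = base frame: x ahead of the robot, y to its left, z up, the work surface at z = 0. Lengths are in mm, angles in rad, forces in N, time in s.
With the tool pointing down it reaches from about 300 to 775 mm from the base axis. Payload 14.6 kg.
Tool frame: the origin (TCP) lies midway between the tips of the shut fingers; the grasp point (between the pads) lies 19 mm behind it; z points along the fingers, y is the line along which they close (so a half turn about z gives the same grasp; the last joint's range is limited). The gripper opens to 94 mm and grips with 3 to 60 N. Pads are 16 mm wide; open, the fingers measure 119 mm over their backs; the gripper's body (75 mm by 177 mm) begins 78 mm behind the grasp point.
Start: joints at [1.127, 0.3, 1.521, -0, 1.321, -0.067], TCP at [202.367, 511.406, 184.746] pointing down, gripper open.
Joint ranges: [-3.03, 3.03], [-0.79, 2.21], [0.23, 2.52], [-1.04, 4.18], [0, 3.07], [-2.55, 2.55]. Speed limits (rad/s): [2.22, 2.22, 2.57, 3.14, 3.14, 3.14].

### API

Orientations are given as [roll, pitch, yaw] about the fixed x, y, z axes, in that order (R = Rz(yaw) Ry(pitch) Rx(roll)).
In Python, from cell import manip gives the robot as it stands.
- The arm moves only by the shell command python3 -m creep 'ROWS' [OPENING] [FORCE]. ROWS is text: rows parted by semicolons, each of 6 numbers parted by spaces: the shift along the tool's x, y, z normalised to -1 to 1, where 1 is 4 cm, then the turn, a rotation vector about the tool's x, y, z normalised to -1 to 1, where 1 is pi rad. In form: dx dy dz ax ay az; .... A call has 1 to 20 rows; each row shifts and turns the commanded pose from where the row before left it, along the tool's axes as they then stand; what a row does not reach is not made up. A row lasts 1/8 s, in which the tool goes at most 62.5 mm and 10.7 degrees, less where a joint would pass 70% of its speed; a pose out of reach is approached as far as the arm can. A call with a number of a shift or a turn outside -1 to 1 is refused whole. A call with a gripper value outside its range is refused whole. OPENING is the closure, from 0 (fully open) to 1 (shut), set as the call begins (- or left out, the last holds). The fingers move at their own pace and stop on an object; FORCE is the grip in N (left out, the last holds). Time passes only in rows, so rows that do not move let the fingers close. It gives the time, the measured TCP pose, the force, the opening and the grip force at its end, in the units of the state.
- manip.read_state(): the state, without advancing time (a new reading comes with each control period).
- manip.camera(name): name is "scene" or "top" or "wrist"; returns a dict with "color" (420x560x3 uint8, red, green, blue), "range_z" (420x560 float32, mm along the optical axis (not along the pixel's ray), 0 where there is no reading), "camera_matrix" (3x3 intrinsics, pixels), "T" (4x4, takes a point from camera to world coordinates). Camera axes: x right, y down, z forward; pixel columns grow to the right and rows downward; lengths in mm; the calibration is good to about 2 mm. A picture is of the moment at which its call begins.
- manip.sign_off(): hands the job in; it is judged then, once.
The state is a dict: "clock": time; "joints": joint angles; "qd": joint speeds; "effort": joint torques, N m; "eef_pos": TCP position; "eef_rot": TCP orientation; "wrist_force": force on the tool from outside, world axes, zero at the start; "moment": the same for the moment, N m; "finger_gap": finger opening in mm; "finger_force": force on a finger pad.
Only numpy, scipy, OpenCV 4.12 (cv2) and the standard library are available. Lean on these libraries where they do the work, as an engineer would, in place of code of your own. Each camera call takes 0.05 s, during which the arm holds its last target. There are 200 camera calls.

### The job

The analyser is about to be tested: first hang the folded warning plate over the bench rail, so that it straddles the bar between the two posts, and let go of it. Then take the sprung test probe out of its stand and hold its tip on the middle of the round contact pad on the sloping connection panel, square to the panel's face, pressed gently so that the sprung tip goes about half-way in, never hard. Finish while still holding the probe pressed there - do not let go of it or put it down - and leave the other things on the bench where they are.

Things in the scene. Friction and masses are not known exactly. Their poses are not given: they have to be found in the camera images.
- plate: Folded aluminium warning plate: inverted V standing like a tent, white sheet on each side. 85 mm from foot to fold, 100 mm long, sides 4 mm thick leaning 20 deg each, 62 mm across the foot, open below and at the ends. On the fold a grey grip tab 10 mm thick (x), 45 long (y), its top 114 mm above the feet. 0.16 kg, varies. Origin: between the feet, under the fold; y along the fold, z up.
- plate_fold (a point): The fold of the plate, 85 mm above the plate's origin, at the middle of its length. When the plate hangs on the bar the fold lies about 18 mm above the bar's centre line.
- rail: Bench rail: steel bar 12 mm thick, its centre 145 mm above the bench, 220 mm between the centres of its two 14 mm posts; foot plates 70 x 40 x 8 mm. Fixed; stands left or right of the panel. Origin: on the bench under the bar's middle; y along the bar, z up.
- rail_bar (a point): Middle of the bar's centre line, 145 mm above the bench.
- stand: Grey block 75 x 75 mm, 70 mm high, with an 18 mm hole straight down its middle in which the probe stands. Fixed. Origin: centre of its underside.
- probe: Sprung test probe upright in the stand: white square handle 24 x 24 x 90 mm with an 18 mm black stub 12 mm high on top; below it a 13 mm shaft 34 mm long, then an 8 mm brass sprung tip, round-ended, 20 mm farther. 0.12 kg, varies. Origin: middle of the handle's underside, resting on the stand's top; z towards the handle's top, x and y square to its flats. The tip's end is at z = -54 mm.
- probe_tip (a point): The very end of the probe's sprung tip, 54 mm below the probe's origin when not pressed.
- plunger (a joint): How far the sprung tip is pushed in along the probe, m: 0 out, 0.012 fully in. A spring resists with about 1 N at the start and 5 N at the end of travel (350 N/m).
- panel: Analyser's connection panel: white box, blue side cheeks, 160 mm deep (x), 205 wide (y); its top face slopes 20 deg, from about 52 mm high at the front (-x) up to 110 at the rear. On it the round pad, a square 26 mm steel plate (not to be used) and three brass fittings 12 mm high to the rear. Fixed. Origin: centre of its underside; z up.
- pad: Round bare steel contact pad, 28 mm diameter, 4 mm high, small dark dot in the middle, on the panel's sloping face, 35 mm to the +y side of the panel's middle. Fixed to it. Origin: middle of its underside; z: the face's outward normal, 20 deg from vertical, leaning to the panel's front (-x); y: the panel's y.
- pad_face (a point): Middle of the pad's outer face, 4 mm along the pad's z from its origin: the spot for the tip.
- wrench: Steel wrench lying on the bench, not part of the job. Origin at the centre of its underside.
- screwdriver: Screwdriver lying on the bench, not part of the job.
- mouse: Round grey computer mouse, 64 mm across, not part of the job.
- jar: Clear jar with metal cap, 60 mm diameter, 75 mm high, not part of the job.
- fitting: Brass fitting standing upright, 26 mm diameter, 40 mm high, not part of the job.
- collar: Steel ring, 44 mm diameter, 16 mm high, not part of the job.
Not all that is in view belongs to the job. There is more than one size of the probe; the job needs the smallest. Of the things shaped like the plate, the aluminium one is meant.

How it is judged (in metres and radians):
On the way, in this order (a step that is already met when the one before it is completed fails the run):
1. the plate hangs over the bar between the posts, let go of, at rest (x of plate_fold in the frame of rail between -0.02 and 0.02 m and y of plate_fold in the frame of rail between -0.06 and 0.06 m and z of plate_fold in the frame of rail between 0.15 and 0.185 m and angle between the y axis of plate and the y axis of rail, either way round below 0.3 rad and angle between plate's own z axis and vertical below 0.4 rad and contact force between plate and rail above 0.3 N and contact force between plate and the arm below 0.1 N and contact force between plate and the fingers below 0.1 N and contact force between plate and panel below 0.1 N and linear speed of plate below 0.05 m/s), for 0.3 s.
2. the probe is lifted clear of its stand (z of probe_tip in the frame of stand above 0.072 m and contact force between probe and the fingers above 1 N), for 0.1 s.
At the end, for the whole second after the job is handed in: Plate at rest over the bar alone, fold within 20 mm across and 60 mm along of its middle, aligned within 17 deg, upright within 23; probe held, tip within 10 mm of the pad's middle, axis within 10 deg of its normal, tip 2 to 10 mm in at 1 to 6.5 N, at rest, clear of the stand (all of step 1 and contact force between probe and pad between 1 and 6.5 N and value of joint plunger between 0.002 and 0.01 m and angle between the z axis of probe and the z axis of pad, either way round below 0.175 rad and distance between probe_tip and pad_face below 0.01 m and contact force between probe and the fingers above 2 N and contact force between probe and stand below 0.1 N and z of probe_tip in the frame of pad above 0 m and linear speed of probe below 0.02 m/s); the arm keeps its last pose, push and grip.
It fails at once if the probe is pressed hard on the panel (over 12 N) (contact force between probe and panel above 12 N or contact force between probe and pad above 12 N).
It fails at once if another thing on the bench is moved by more than 30 mm (distance of any of wrench, screwdriver, mouse, jar, fitting, collar from where it was at the start of the episode above 0.03 m).
It also fails if it takes over 54 s, if anything falls off the work surface, if the arm or the gripper's body presses on something with over 40 N, if the wrist force passes 120 N, or if a joint passes its speed limit or range.

## Working session

There is one attempt and no reset: what is moved stays moved. The work goes in short steps, Python scripts to look and compute and a shell command to move; the robot and the scene stay as the last step left them, time stands still between calls to the robot, and variables do not carry over. Pictures are saved under pics/ and viewed, at most 10 in all, crops included, and the job is handed in when it is done.

```bash
mkdir -p pics; ls; python3 - <<'E'
from cell import manip
import cv2,numpy as np
print(manip.read_state())
for n in ("scene","top"):
    c=manip.camera(n); cv2.imwrite(f"pics/{n}0.png",c["color"][:,:,::-1]); np.savez(f"{n}0.npz",**c); print(n,c["camera_matrix"].tolist(),c["T"].round(3).tolist())
E
```

```text
pics
{'clock': 0.0, 'joints': array([ 1.12738765e+00,  3.00470549e-01,  1.52155870e+00, -1.95778033e-05,
        1.32069172e+00, -6.65804442e-02]), 'qd': array([ 4.09992747e-04,  5.50978740e-04,  1.59186917e-03, -9.09382366e-05,
       -3.12748490e-04, -1.05519991e-03]), 'effort': array([ 2.44568961e-03, -5.31792426e+01, -3.52738631e+01,  7.09601655e-02,
        2.43238185e-02, -9.08681454e-05]), 'eef_pos': array([202.26475969, 511.16175285, 184.19611027]), 'eef_rot': array([-3.14046558e+00, -5.61468726e-05,  2.76476924e+00]), 'wrist_force': array([-0.35851682, -0.29843244,  0.66672294]), 'moment': array([ 0.01249135, -0.00816509,  0.00429734]), 'finger_force': 0.0, 'finger_gap': 94.21631989089637}
scene [[487.87782683415577, 0.0, 284.0746670457166], [0.0, 487.87782683415577, 202.88556460655482], [0.0, 0.0, 1.0]] [[0.807, 0.4, -0.434, 948.664], [0.59, -0.526, 0.613, -735.44], [0.017, -0.751, -0.66, 881.035], [0.0, 0.0, 0.0, 1.0]]
top [[442.9713939968404, 0.0, 287.2659031835325], [0.0, 442.9713939968404, 211.3342314060498], [0.0, 0.0, 1.0]] [[0.016, -0.983, 0.185, 231.897], [-1.0, -0.013, 0.017, -0.518], [-0.014, -0.185, -0.983, 1219.874], [0.0, 0.0, 0.0, 1.0]]
```

View pics/scene0.png

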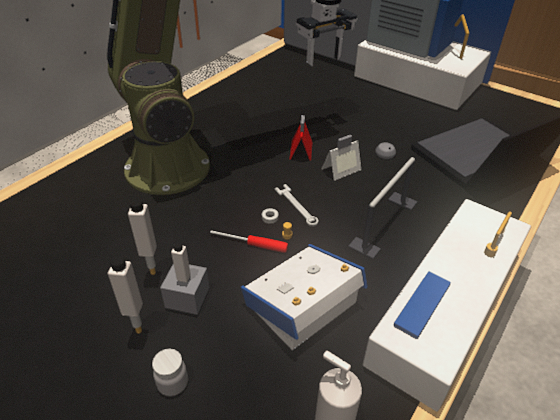

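View pics/top0.png

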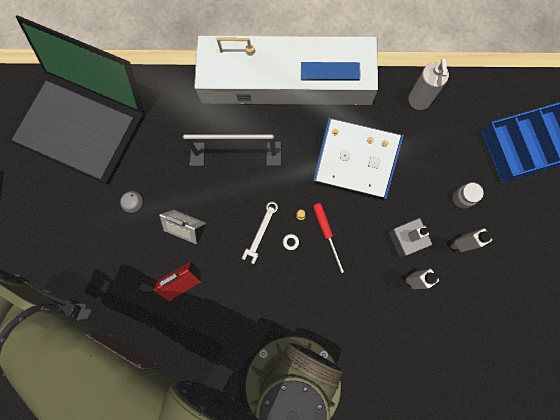

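The scene view shows:
- **Plate:** aluminium at scene (345,158) / top (182,226). The red tent at scene (302,140) / top (177,282) is the decoy.
- **Probe:** the smallest is in the grey stand at scene (181,265) / top (418,233). The larger ones are at scene (143,235) and (125,290).
- **Rail:** bar at top (228,137).
- **Panel:** round pad at top (345,155), square plate at top (374,162).

```bash
cat > h.py <<'E'
import numpy as np,cv2
def cloud(d):
    K,T,z=d["camera_matrix"],d["T"],d["range_z"]
    v,u=np.mgrid[:z.shape[0],:z.shape[1]]
    p=np.stack([(u-K[0,2])/K[0,0]*z,(v-K[1,2])/K[1,1]*z,z],-1)@T[:3,:3].T+T[:3,3]
    p[z<=0]=np.nan
    return p
def ray(d,u,v,h):
    K,T=d["camera_matrix"],d["T"]
    r=T[:3,:3]@np.array([(u-K[0,2])/K[0,0],(v-K[1,2])/K[1,1],1]); o=T[:3,3]
    return o+r*(h-o[2])/r[2]
E
python3 - <<'E'
import numpy as np,cv2
from h import *
ims=[]
for n,boxes in (("top",dict(plate=(155,200,212,250),bar=(180,128,278,146),panel=(305,110,410,205),stand=(385,212,435,262))),("scene",dict(plate=(315,130,365,185),bar=(360,150,420,215),panel=(235,240,375,350),stand=(155,240,215,320)))):
    d=np.load(n+"0.npz"); p=cloud(d)
    for k,(a,b,c,e) in boxes.items():
        q=p[b:e,a:c].reshape(-1,3); q=q[~np.isnan(q[:,0])]
        print(n,k)
        for lo,hi in dict(plate=[(60,84),(98,125)],bar=[(135,165)],panel=[(40,130)],stand=[(60,80),(150,185)])[k]:
            s=q[(q[:,2]>lo)&(q[:,2]<hi)]
            if len(s)<5: print("few",lo,len(s)); continue
            (cx,cy),wh,an=cv2.minAreaRect(s[:,:2].astype(np.float32))
            print(lo,hi,len(s),"mean",s.mean(0).round(1),"max z",s[:,2].max().round(1),"rect",np.round([cx,cy,*wh,an],1))
    for k in ("plate","panel","stand"):
        a,b,c,e=boxes[k]; ims.append(cv2.resize(d["color"][b:e,a:c,::-1],(260,290),interpolation=cv2.INTER_CUBIC))
cv2.imwrite("pics/crops.png",np.vstack([np.hstack(ims[:3]),np.hstack(ims[3:])]))
E
```

```text
top plate
60 84 226 mean [411.4 303.5  70.8] max z 83.9 rect [413.6 304.6  99.9  25.3  69.7]
98 125 78 mean [412.5 303.2 113. ] max z 120.0 rect [413.5 304.6  44.8  10.   68.8]
top bar
135 165 381 mean [624.5 170.  149.2] max z 155.7 rect [623.6 171.   15.3 232.4   1.7]
top panel
40 130 4910 mean [ 593.7 -167.2   81.5] max z 114.5 rect [ 592.6 -166.5  203.3  165.2   76.5]
top stand
60 80 683 mean [ 383.1 -304.4   69.9] max z 79.8 rect [ 385.7 -308.8   74.9   76.9   23.1]
150 185 107 mean [ 384.6 -306.5  164.2] max z 178.4 rect [ 385.7 -308.9   23.3   25.1   20.9]
scene plate
60 84 253 mean [419.7 304.   71.5] max z 83.9 rect [419.3 305.  103.   23.   63.4]
98 125 96 mean [416.4 304.8 108.3] max z 118.0 rect [415.6 307.3  46.3  13.9  68.6]
scene bar
135 165 349 mean [628.9 160.1 148.1] max z 153.8 rect [6.268e+02 1.719e+02 1.430e+01 2.326e+02 6.000e-01]
scene panel
40 130 6615 mean [ 618.3 -182.7   82.4] max z 113.9 rect [ 656.1 -178.5  206.3  292.4   76.3]
scene stand
60 80 872 mean [ 394.8 -312.7   69.4] max z 79.8 rect [ 386.9 -306.8   76.9   80.9   22.7]
150 185 165 mean [ 391.1 -309.5  162.3] max z 174.4 rect [ 387.5 -306.6   25.6   25.1   33.4]
```

View pics/crops.png

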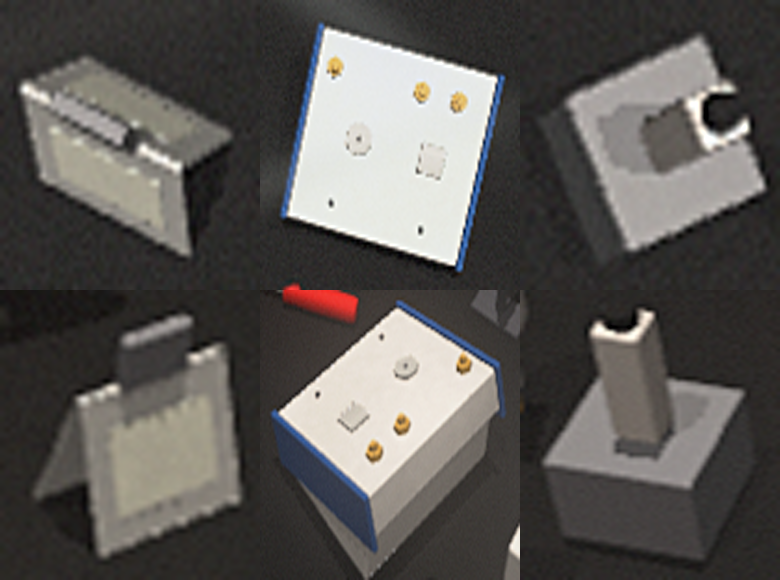

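Crops confirm the choices. Plate tab is at about (414,305,114), probe at about (386.5,-308), bar at about (625,171). All three match the heights and sizes given. Next I measure the pad, the neighbours and the first move.

```bash
cat >> h.py <<'E'
from scipy.spatial.transform import Rotation as Ro
def delta(st,pos,R):
    """shift in current tool axes (units of 40mm), rotation vector in tool axes (units of pi), rows needed"""
    R0=Ro.from_euler('xyz',st["eef_rot"])
    s=R0.inv().apply(np.array(pos)-st["eef_pos"])/40; r=(R0.inv()*R).as_rotvec()/np.pi
    s2=R.inv().apply(np.array(pos)-st["eef_pos"])/40
    print("shift in old axes",s.round(3),"| in new axes",s2.round(3),"| turn",r.round(4),"turn rows",np.ceil(np.linalg.norm(r)*180/10.7))
def tool(zdir,ydir):
    z=np.array(zdir,float);z/=np.linalg.norm(z);y=np.array(ydir,float);y-=z*(y@z);y/=np.linalg.norm(y)
    return Ro.from_matrix(np.stack([np.cross(y,z),y,z],1))
def yd(deg): a=np.radians(deg);return [np.cos(a),np.sin(a),0]
E
python3 - <<'E'
from h import *
from cell import manip
for n,(u,v),b in (("top",(344.6,155.5),(330,130,390,180)),("scene",(313,269),(270,265,340,300))):
    d=np.load(n+"0.npz"); p=cloud(d)
    print(n,"pad pt",np.nanmedian(p[int(v)-2:int(v)+3,int(u)-2:int(u)+3].reshape(-1,3),0).round(1))
    q=p[b[1]:b[3],b[0]:b[2]].reshape(-1,3);q=q[~np.isnan(q[:,0])]
    for _ in range(3):
        c=q.mean(0);nn=np.linalg.svd(q-c,full_matrices=False)[2][2];nn*=np.sign(nn[2]);q=q[abs((q-c)@nn)<2.5]
    print(" normal",nn.round(3),"tilt",np.degrees(np.arccos(nn[2])).round(1),"az",np.degrees(np.arctan2(nn[1],nn[0])).round(1),len(q))
    g=cv2.cvtColor(d["color"],cv2.COLOR_RGB2GRAY); w=g[int(v)-8:int(v)+9,int(u)-8:int(u)+9]
    for m in np.argwhere(w<w.min()+25): print("  dark",m[::-1]+[int(u)-8,int(v)-8],w[tuple(m)])
d=np.load("top0.npz");p=cloud(d)
for k,(a,b,c,e) in dict(bigR=(448,225,495,255),bigL=(404,265,442,295),box=(195,35,378,105),jar=(450,180,488,212),red=(150,260,202,302)).items():
    q=p[b:e,a:c].reshape(-1,3);q=q[q[:,2]>30];print(k,"zmax",np.nanpercentile(q[:,2],98).round(),q.min(0).round(),q.max(0).round())
delta(manip.read_state(),[414,305.5,184],tool([0,0,-1],yd(-20.7)))
E
```

```text
top pad pt [ 599.9 -130.1   84.8]
 normal [-0.32   0.064  0.945] tilt 19.0 az 168.7 1747
  dark [344 155] 104
  dark [345 155] 128
scene pad pt [ 601.4 -133.1   85.5]
 normal [-0.331  0.086  0.94 ] tilt 20.0 az 165.4 1850
  dark [313 268] 108
  dark [308 272] 92
  dark [312 273] 106
  dark [313 273] 107
bigR zmax 225.0 [ 346. -452.   30.] [ 389. -410.  228.]
bigL zmax 225.0 [ 251. -326.   31.] [ 294. -284.  227.]
box zmax 116.0 [ 777. -222.   30.] [942. 278. 167.]
jar zmax 79.0 [ 475. -496.   30.] [ 531. -439.   81.]
red zmax 116.0 [220. 259.  30.] [308. 362. 121.]
shift in old axes [-6.814 -2.833  0.009] | in new axes [-2.939e+00  6.769e+00  6.000e-03] | turn [-3.00e-04  2.00e-04  4.95e-01] turn rows 9.0
```

```bash
python3 -m creep '0 0 0 0 0 0.055;0 0 0 0 0 0.055;0 0 0 0 0 0.055;0 0 0 0 0 0.055;0 0 0 0 0 0.055;0 0 0 0 0 0.055;0 0 0 0 0 0.055;0 0 0 0 0 0.055;0 0 0 0 0 0.055;-0.37 0.84 0 0 0 0;-0.37 0.84 0 0 0 0;-0.37 0.84 0 0 0 0;-0.37 0.84 0 0 0 0;-0.37 0.84 0 0 0 0;-0.37 0.84 0 0 0 0;-0.37 0.84 0 0 0 0;-0.35 0.89 0 0 0 0;0 0 0 0 0 0;0 0 0 0 0 0' 0.3 20
python3 - <<'E'
from h import *
from cell import manip
delta(manip.read_state(),[414,305.5,90],tool([0,0,-1],yd(-20.7)))
c=manip.camera("wrist");np.savez("w1.npz",**c);cv2.imwrite("pics/w1.png",c["color"][:,:,::-1])
p=cloud(c);q=p.reshape(-1,3);q=q[(q[:,2]>104)&(q[:,2]<122)&(abs(q[:,0]-414)<45)&(abs(q[:,1]-305)<45)]
print(len(q),q.mean(0),cv2.minAreaRect(q[:,:2].astype(np.float32)))
E
```

```text
clock: 2.48
eef_pos: [413.7, 306.0, 184.5]
eef_rot: [-3.141, 0.0, 1.21]
wrist_force: [-0.3, -0.4, 0.0]
finger_gap: 65.8
finger_force: 0.0
shift in old axes [-0.008  0.012  2.363] | in new axes [-0.009  0.011  2.363] | turn [-0.0001  0.0001  0.    ] turn rows 1.0
563 [414.1137846  309.59552064 113.56351362] ((413.78466796875, 308.0845642089844), (44.39450454711914, 9.791892051696777), 69.2169189453125)
```

View pics/w1.png

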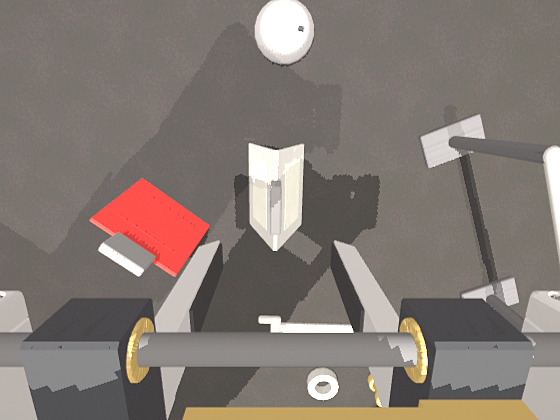

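The wrist view shows the aluminium plate centred between the fingers at (275,195), with its fold along tool x. The red tent is off to the side at (150,225). I'll descend and grip.

```bash
python3 -m creep '0 0 0.8 0 0 0;0 0 0.8 0 0 0;0 0 0.5 0 0 0;0 0 0.26 0 0 0;0 0 0 0 0 0;0 0 0 0 0 0' && python3 -m creep '0 0 0 0 0 0;0 0 0 0 0 0;0 0 0 0 0 0;0 0 0 0 0 0;0 0 0 0 0 0;0 0 0 0 0 0' 1 25 && python3 -m creep '0 0 -0.6 0 0 0;0 0 -1 0 0 0;0 0 -1 0 0 0;0 0 -1 0 0 0;0 0 -0.9 0 0 0;0 0 0 0 0 0;0 0 0 0 0 0'
python3 - <<'E'
from h import *
from cell import manip
s=manip.read_state()
delta(s,[625,171.5,s["eef_pos"][2]],tool([0,0,-1],yd(1.2)))
for n in("scene","wrist"):
  c=manip.camera(n);np.savez(n+"2.npz",**c)
  cv2.imwrite(f"pics/{n}2.png",c["color"][:,:,::-1])
E
```

```text
clock: 3.28
eef_pos: [414.4, 306.1, 91.2]
eef_rot: [3.141, -0.001, 1.21]
wrist_force: [-0.2, 0.2, 0.1]
finger_gap: 65.7
finger_force: 0.0
clock: 4.03
eef_pos: [414.1, 305.7, 90.3]
eef_rot: [-3.142, 0.0, 1.21]
wrist_force: [0.3, 0.6, -0.7]
finger_gap: 9.2
finger_force: 25.3
clock: 4.9
eef_pos: [413.8, 305.5, 268.8]
eef_rot: [-3.14, 0.002, 1.21]
wrist_force: [0.4, 0.0, -3.3]
finger_gap: 9.3
finger_force: 25.0
shift in old axes [-1.268e+00  6.124e+00 -6.000e-03] | in new axes [-3.459  5.21   0.   ] | turn [-0.0005  0.0004 -0.1216] turn rows 3.0
```

View pics/scene2.png

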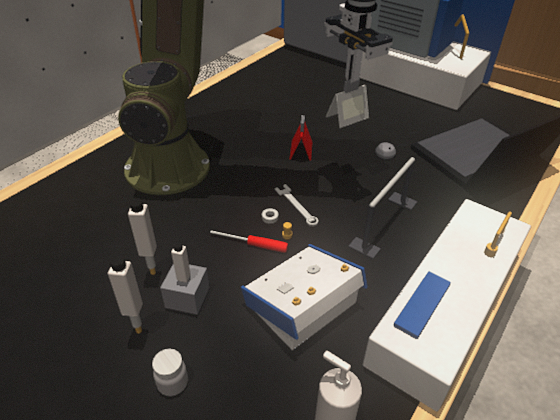

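The plate is held upright at (350,105) and the aluminium tent's old spot is empty. Its feet are at about 179 mm, clear of the 151 mm bar top. I'll move it over the bar.

```bash
python3 -m creep '0 0 0 0 0 -0.0405;0 0 0 0 0 -0.0405;0 0 0 0 0 -0.0405;-0.35 0.52 0 0 0 0;-0.45 0.68 0 0 0 0;-0.45 0.68 0 0 0 0;-0.45 0.68 0 0 0 0;-0.45 0.68 0 0 0 0;-0.45 0.68 0 0 0 0;-0.45 0.68 0 0 0 0;-0.41 0.61 0 0 0 0;0 0 0 0 0 0;0 0 0 0 0 0;0 0 0 0 0 0'
python3 - <<'E'
from h import *
from cell import manip
s=manip.read_state();print(s["joints"].round(2))
delta(s,[625,171.5,168],tool([0,0,-1],yd(1.2)))
t=manip.camera("top");np.savez("t3.npz",**t);p=cloud(t).reshape(-1,3)
c=manip.camera("wrist");np.savez("w3.npz",**c);pw=cloud(c).reshape(-1,3)
c2=manip.camera("scene");ps=cloud(c2).reshape(-1,3)
for n,q in(("top",p),("wrist",pw),("scene",ps)):
  a=q[(abs(q[:,2]-147)<9)&(abs(q[:,0]-625)<25)&(abs(q[:,1]-171)<130)]
  b=q[(q[:,2]>185)&(q[:,2]<262)&(abs(q[:,0]-625)<45)&(abs(q[:,1]-171)<65)]
  for k in (a,b):
    if len(k)>20: print(n,len(k),k.mean(0).round(1),k.min(0).round(),k.max(0).round(),np.round(np.hstack([np.ravel(x) for x in cv2.minAreaRect(k[:,:2].astype(np.float32))]),1))
cv2.imwrite("pics/s3.png",np.hstack([cv2.resize(c2["color"][60:270,300:480,::-1],(400,467)),cv2.resize(c["color"][:,:,::-1],(400,467))]))
E
```

```text
clock: 6.75
eef_pos: [624.8, 172.2, 270.3]
eef_rot: [-3.141, -0.0, 1.592]
wrist_force: [-0.1, 0.1, -2.6]
finger_gap: 9.3
finger_force: 25.0
[0.21 0.49 1.07 0.   1.59 0.19]
shift in old axes [-0.019  0.005  2.557] | in new axes [-0.019  0.004  2.557] | turn [-0.0001 -0.      0.0001] turn rows 1.0
top 118 [625.4  88.  149.2] [618.  57. 138.] [634. 126. 154.] [627.6  91.1  68.9  16.   87.3]
wrist 1084 [624.9 251.2 148.9] [618. 208. 143.] [631. 291. 152.] [625.5 249.6  13.4  82.6   1.7]
wrist 4943 [623.  189.9 225.7] [592. 123. 185.] [656. 224. 262.] [623.8 173.9  63.3  99.9   1.3]
scene 210 [629.2 114.2 148.3] [621.  55. 138.] [635. 190. 153.] [627.4 122.5  13.7 135.5   0.7]
scene 791 [639.  166.3 223.7] [594. 121. 185.] [658. 226. 262.] [627.1 173.8 104.4  63.5  88.8]
```

View pics/s3.png

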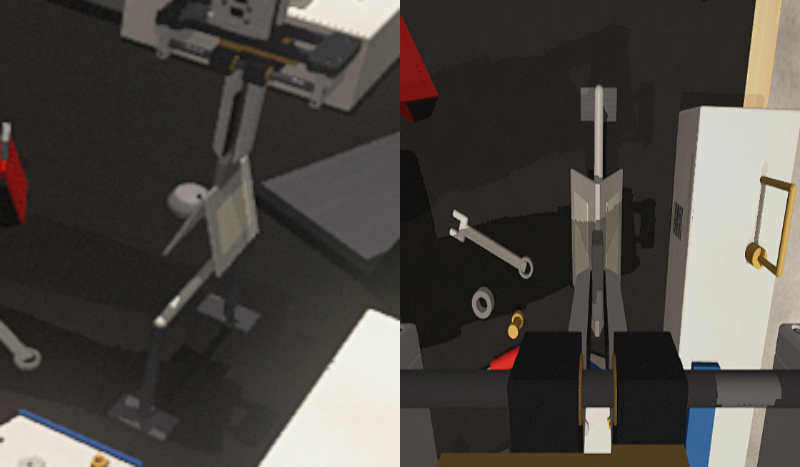

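The plate sits directly above the bar and is aligned with it, within 2 mm in both views (wrist: plate 624, bar 625). I'll lower it.

```bash
python3 -m creep '0 0 0.6 0 0 0;0 0 0.8 0 0 0;0 0 0.6 0 0 0;0 0 0.3 0 0 0;0 0 0.13 0 0 0;0 0 0.08 0 0 0;0 0 0 0 0 0;0 0 0 0 0 0;0 0 0 0 0 0'
```

```text
clock: 8.02
eef_pos: [626.3, 171.9, 172.5]
eef_rot: [3.137, -0.001, 1.591]
wrist_force: [-0.8, -0.4, 5.5]
finger_gap: 9.7
finger_force: 25.0
```

Contact, so it's resting on the bar. I'll release gently and rise.

```bash
python3 -m creep '0 0 0 0 0 0;0 0 0 0 0 0;0 0 0 0 0 0;0 0 -0.3 0 0 0;0 0 -0.6 0 0 0;0 0 -1 0 0 0;0 0 -1 0 0 0;0 0 -0.8 0 0 0;0 0 0 0 0 0' 0.55 10
python3 - <<'E'
from h import *
from cell import manip
s=manip.read_state()
for n in("top","wrist","scene"):
  c=manip.camera(n);q=cloud(c).reshape(-1,3)
  for lo,hi in((68,162),(170,200)):
    k=q[(q[:,2]>lo)&(q[:,2]<hi)&(abs(q[:,0]-625)<45)&(abs(q[:,1]-171)<56)]
    if len(k)>20: print(n,lo,len(k),k.mean(0).round(1),k.min(0).round(),k.max(0).round(),np.round(np.hstack([np.ravel(x) for x in cv2.minAreaRect(k[:,:2].astype(np.float32))]),1))
cv2.imwrite("pics/s4.png",cv2.resize(c["color"][60:270,300:480,::-1],(400,467)))
# wrist: to above probe
print(s["joints"].round(2));delta(s,[386.5,-308,275],tool([0,0,-1],yd(-68)));delta(s,[386.5,-308,275],tool([0,0,-1],yd(22)))
for n in("top","scene"):
  q=cloud(np.load(n+"0.npz")).reshape(-1,3);k=q[(abs(q[:,0]-386)<25)&(abs(q[:,1]+308)<25)&(q[:,2]>90)]
  print(n,np.round(np.hstack([np.ravel(x) for x in cv2.minAreaRect(k[:,:2].astype(np.float32))]),1),k[:,2].max())
E
```

```text
clock: 9.15
eef_pos: [625.9, 171.8, 321.3]
eef_rot: [3.136, -0.001, 1.591]
wrist_force: [-0.3, -0.2, -0.8]
finger_gap: 42.0
finger_force: 0.0
top 68 22 [628.7 119.9 145.1] [619. 115.  94.] [653. 125. 161.] [635.8 118.9   9.3  33.4  84.4]
wrist 68 3115 [624.9 176.2 127.2] [593. 115.  83.] [658. 227. 162.] [625.4 171.   64.9 111.9   0.7]
wrist 170 413 [626.7 175.8 195.2] [622. 151. 171.] [632. 196. 199.] [627.2 173.6   9.4  44.6   1.3]
scene 68 694 [643.2 166.7 124.9] [599. 118.  82.] [659. 226. 162.] [636.8 173.  109.7  58.6  80.6]
scene 170 130 [629.9 167.7 187.8] [623. 148. 170.] [634. 197. 199.] [628.3 172.7  10.3  48.7   0.8]
[0.21 0.48 0.96 0.   1.69 0.19]
shift in old axes [-11.87   -6.236   1.114] | in new axes [-10.042   8.88    1.158] | turn [ 0.0012 -0.0013  0.3844] turn rows 7.0
shift in old axes [-11.87   -6.236   1.114] | in new axes [ -8.88  -10.042   1.158] | turn [ 0.0017 -0.     -0.1156] turn rows 2.0
top [ 385.7 -308.9   23.9   24.8   22.6] 178.42419044213443
scene [ 387.7 -306.9   25.    27.7   20.4] 174.39944639003147
```

View pics/s4.png

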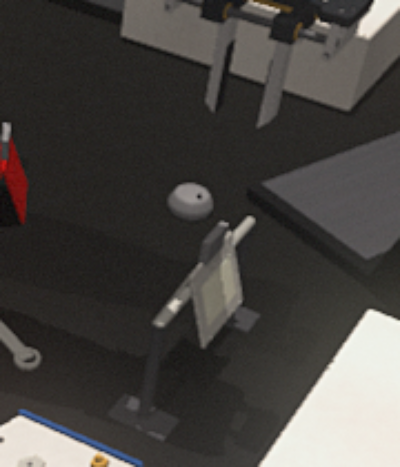

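The plate straddles the bar at (215,300) and is released: tab centre at (627,173), top about 196, so fold about 167. Now the probe. I'll use tool y at -68° so the gripper body clears the two taller probes (tops at 225 mm).

```bash
python3 -m creep '0 0 0 0 0 0.055;0 0 0 0 0 0.055;0 0 0 0 0 0.055;0 0 0 0 0 0.055;0 0 0 0 0 0.055;0 0 0 0 0 0.055;0 0 0 0 0 0.054;-0.5 0.44 0 0 0 0;-0.84 0.74 0 0 0 0;-0.84 0.74 0 0 0 0;-0.84 0.74 0 0 0 0;-0.84 0.74 0 0 0 0;-0.84 0.74 0 0 0 0;-0.84 0.74 0 0 0 0;-0.84 0.74 0 0 0 0;-0.84 0.74 0 0 0 0;-0.84 0.74 0 0 0 0;-0.84 0.74 0 0 0 0;-0.84 0.74 0 0 0 0;-0.3 0.3 0 0 0 0'
python3 -m creep '0 0 0.3 0 0 0;0 0 0.4 0 0 0;0 0 0 0 0 0'
python3 - <<'E'
from h import *
from cell import manip
s=manip.read_state();print(s["joints"].round(2))
c=manip.camera("wrist");q=cloud(c).reshape(-1,3)
for lo,hi in((66,74),(150,163),(166,178)):
    k=q[(q[:,2]>lo)&(q[:,2]<hi)&(abs(q[:,0]-386)<50)&(abs(q[:,1]+308)<50)]
    if len(k)>20: print(lo,len(k),k.mean(0).round(1),np.round(np.hstack([np.ravel(x) for x in cv2.minAreaRect(k[:,:2].astype(np.float32))]),1))
k=q[(q[:,2]>190)&(q[:,2]<230)];print(k.min(0) if len(k) else 0,k.max(0) if len(k) else 0)
cv2.imwrite("pics/w5.png",c["color"][:,:,::-1])
delta(s,[386.5,-308,120],tool([0,0,-1],yd(-68)))
E
```

```text
clock: 11.8
eef_pos: [385.4, -309.7, 316.9]
eef_rot: [-3.14, 0.001, 0.383]
wrist_force: [0.7, 0.4, 0.2]
finger_gap: 42.3
finger_force: 0.0
clock: 12.18
eef_pos: [386.7, -307.1, 288.2]
eef_rot: [-3.139, 0.001, 0.386]
wrist_force: [0.1, 0.2, -0.2]
finger_gap: 42.5
finger_force: 0.0
[-0.75  0.11  1.51  0.    1.52  0.44]
66 2395 [ 390.3 -304.5   69.4] [ 385.1 -306.8   75.5   74.9   22.6]
150 264 [ 389.3 -306.   158.3] [ 386.  -307.4   23.6   23.6   22.3]
166 234 [ 386.2 -307.   170.9] [ 386.2 -307.3   16.7   16.5   21.7]
[ 261.33559493 -444.42251754  190.04241378] [ 389.57131597 -302.31273911  224.05215962]
shift in old axes [-0.009  0.03   4.206] | in new axes [-0.013  0.019  4.206] | turn [-0.0008  0.0003  0.0008] turn rows 1.0
```

View pics/w5.png

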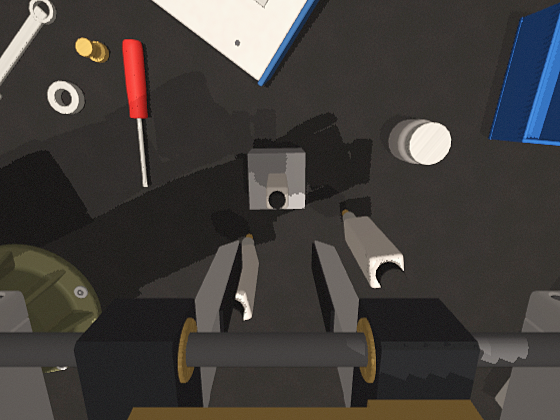

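The wrist view shows the stand's probe with its stub at (277,199), centred between the fingers. The taller probes at (245,290) and (375,255) are off to the sides. I'll check how low the wrist camera rides before descending.

```bash
python3 - <<'E'
from h import *
from cell import manip
s=manip.read_state();c=manip.camera("wrist")
print(Ro.from_euler('xyz',s["eef_rot"]).inv().apply(c["T"][:3,3]-s["eef_pos"]).round())
E
python3 -m creep '0 0 0.8 0 0 0;0 0 1 0 0 0;0 0 0.8 0 0 0;0 0 0.5 0 0 0;0 0 0.2 0 0 0;0 0 0 0 0 0;0 0 0 0 0 0'
```

```text
[  81.   -0. -199.]
clock: 13.15
eef_pos: [387.0, -308.7, 159.0]
eef_rot: [3.14, -0.001, 0.385]
wrist_force: [-0.1, 0.1, -0.4]
finger_gap: 42.3
finger_force: 0.0
```

```bash
python3 -m creep '0 0 0.4 0 0 0;0 0 0.3 0 0 0;0 0 0.1 0 0 0;0 0 0 0 0 0;0 0 0 0 0 0' && python3 -m creep '0 0 0 0 0 0;0 0 0 0 0 0;0 0 0 0 0 0;0 0 0 0 0 0;0 0 0 0 0 0' 1 35 && python3 -m creep '0 0 -0.2 0 0 0;0 0 -0.5 0 0 0;0 0 -0.8 0 0 0;0 0 -0.8 0 0 0;0 0 -0.8 0 0 0;0 0 -0.4 0 0 0;0 0 0 0 0 0;0 0 0 0 0 0'
python3 - <<'E'
from h import *
from cell import manip
s=manip.read_state()
c=manip.camera("scene");np.savez("s6.npz",**c);cv2.imwrite("pics/s6.png",cv2.resize(c["color"][130:350,80:300,::-1],(500,500)))
n=np.array([np.cos(np.radians(166.5))*np.sin(np.radians(20)),np.sin(np.radians(166.5))*np.sin(np.radians(20)),np.cos(np.radians(20))])
R0=Ro.from_euler('xyz',s["eef_rot"])
z0=R0.as_matrix()[:,2]; ax=np.cross(z0,-n);ang=np.arcsin(np.linalg.norm(ax))
R=Ro.from_rotvec(ax/np.linalg.norm(ax)*ang)*R0
pad=np.array([600.3,-131.3,85.0])
# tip is L beyond TCP along tool z: TCP at z 127 when tip at 16
L=127-16
print(R.as_euler('xyz').round(4)); delta(s,pad+n*(L+40),R)
E
```

```text
clock: 13.78
eef_pos: [386.7, -308.5, 126.3]
eef_rot: [3.141, -0.0, 0.385]
wrist_force: [0.5, -0.1, 0.2]
finger_gap: 42.4
finger_force: 0.0
clock: 14.4
eef_pos: [386.6, -308.4, 126.1]
eef_rot: [3.141, -0.0, 0.385]
wrist_force: [1.0, 0.4, 1.5]
finger_gap: 23.7
finger_force: 35.0
clock: 15.4
eef_pos: [386.3, -308.1, 264.7]
eef_rot: [-3.14, 0.001, 0.385]
wrist_force: [0.2, 0.1, -1.7]
finger_gap: 23.7
finger_force: 35.0
[ 2.9331 -0.282   0.4145]
shift in old axes [ 5.57  -2.837  0.944] | in new axes [ 5.164 -3.128  1.872] | turn [-0.0652  0.0907 -0.    ] turn rows 2.0
```

View pics/s6.png

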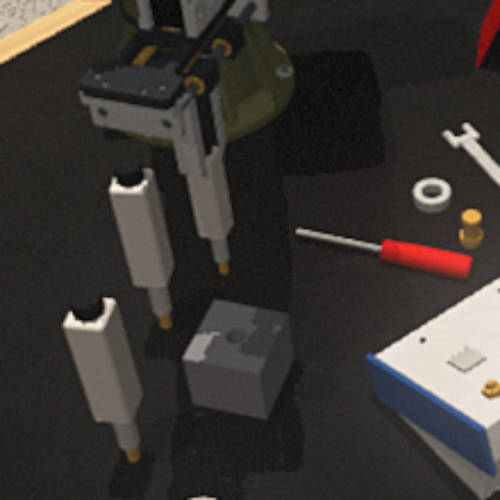

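The probe is lifted clear of the stand, upright in the fingers, with its tip at crop (222,268). I'll tilt it to the panel normal and move 40 mm off the pad.

```bash
python3 -m creep '0 0 0 -0.0217 0.0302 0;0 0 0 -0.0217 0.0302 0;0 0 0 -0.0218 0.0303 0;0.4 -0.24 0 0 0 0;0.7 -0.43 0 0 0 0;0.8 -0.48 0 0 0 0;0.8 -0.48 0 0 0 0;0.8 -0.48 0 0 0 0;0.8 -0.48 0.3 0 0 0;0.56 -0.33 0.6 0 0 0;0.3 -0.2 0.6 0 0 0;0 0 0.37 0 0 0;0 0 0 0 0 0;0 0 0 0 0 0'
cat > chk.py <<'E'
from h import *
from cell import manip
import sys
s=manip.read_state();R0=Ro.from_euler('xyz',s["eef_rot"])
a=np.radians(166.5);t=np.radians(20);n=np.array([np.cos(a)*np.sin(t),np.sin(a)*np.sin(t),np.cos(t)])
pad=np.array([600.3,-131.3,85.0]);tip=s["eef_pos"]+R0.as_matrix()[:,2]*110.3
print("tip",tip.round(1),"err in tool axes/40",(R0.inv().apply(pad-tip)/40).round(3),"tilt err deg",np.degrees(np.arccos(-n@R0.as_matrix()[:,2])).round(2),"force along n",(s["wrist_force"]@n).round(2))
ims=[]
for nm in sys.argv[1:]:
    c=manip.camera(nm);p=cloud(c);T=np.linalg.inv(c["T"]);K=c["camera_matrix"]
    im=c["color"][:,:,::-1].copy()
    x=K@(T[:3,:3]@pad+T[:3,3]);u,v=(x[:2]/x[2]).astype(int);print(nm,"pad px",u,v)
    u=int(np.clip(u,60,499));v=int(np.clip(v,60,359))
    ims.append(cv2.resize(im[v-60:v+40,u-50:u+50],(400,400),interpolation=cv2.INTER_CUBIC)); 
    q=p.reshape(-1,3)-tip; ax=-R0.as_matrix()[:,2]; h=q@ax; rr=q-np.outer(h,ax)
    k=rr[(h>58)&(h<105)&(np.linalg.norm(rr,axis=1)<28)]
    k2=rr[(h>3)&(h<50)&(np.linalg.norm(rr,axis=1)<12)]
    print(nm,"handle/shaft centroid in tool xy",len(k),R0.inv().apply(k.mean(0)).round(1) if len(k) else 0,len(k2),R0.inv().apply(k2.mean(0)).round(1) if len(k2) else 0)
    np.savez(f"chk_{nm}.npz",**c)
if ims: cv2.imwrite("pics/chk_%d.png"%(s["clock"]*100),np.hstack(ims)); print("chk_%d"%(s["clock"]*100))
E
python3 chk.py top scene
```

```text
clock: 17.2
eef_pos: [550.2, -120.6, 229.0]
eef_rot: [2.931, -0.283, 0.414]
wrist_force: [0.0, 0.5, -2.0]
finger_gap: 23.7
finger_force: 35.0
tip [ 587.1 -129.6  125.4] err in tool axes/40 [-0.009 -0.052  1.063] tilt err deg 0.17 force along n -1.88
top pad px 344 154
top handle/shaft centroid in tool xy 0 0 0 0
scene pad px 312 268
scene handle/shaft centroid in tool xy 289 [3.9 7.9 0. ] 98 [2. 2. 0.]
chk_1720
```

```bash
python3 -m creep '0 -0.05 0.4 0 0 0;0 0 0.3 0 0 0;0 0 0.15 0 0 0;0 0 0 0 0 0;0 0 0 0 0 0;0 0 0 0 0 0' && python3 chk.py top scene
```

```text
clock: 18.05
eef_pos: [561.2, -120.9, 196.4]
eef_rot: [2.931, -0.283, 0.415]
wrist_force: [-0.5, -0.1, -1.0]
finger_gap: 23.5
finger_force: 35.0
tip [ 598.1 -129.8   92.8] err in tool axes/40 [-0.02   0.014  0.205] tilt err deg 0.15 force along n -0.75
top pad px 344 154
top handle/shaft centroid in tool xy 0 0 0 0
scene pad px 312 268
scene handle/shaft centroid in tool xy 275 [ 3.7  7.5 -0. ] 98 [ 1.8  1.7 -0. ]
chk_1805
```

```bash
ls pics; python3 - <<'E'
import cv2;im=cv2.imread("pics/chk_1805.png");cv2.imwrite("pics/c.png",im)
E
```

```text
chk_1720.png
chk_1805.png
crops.png
s3.png
s4.png
s6.png
scene0.png
scene2.png
top0.png
w1.png
w5.png
wrist2.png
```

View pics/chk_1805.png

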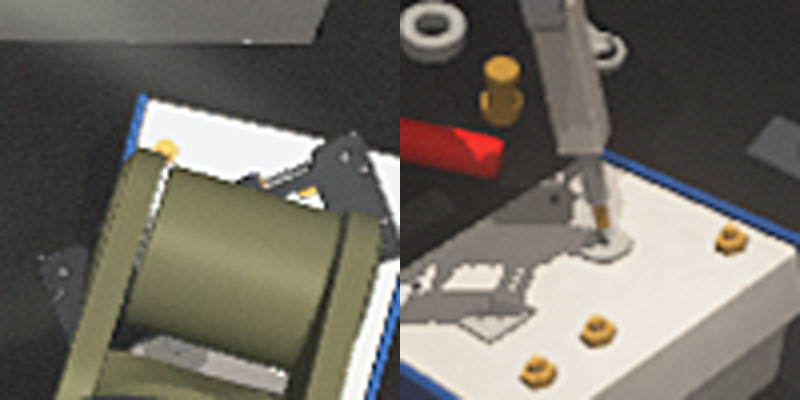

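In the scene half of the crop, the brass tip at (602,228) is just above the pad centre at (605,247), and the shaft is square to the panel. I'll press in small steps.

```bash
python3 -m creep '-0.02 0.01 0.05 0 0 0;0 0 0.05 0 0 0;0 0 0.05 0 0 0;0 0 0 0 0 0;0 0 0 0 0 0;0 0 0 0 0 0;0 0 0 0 0 0;0 0 0 0 0 0' && python3 chk.py; python3 -m creep '0 0 0.05 0 0 0;0 0 0.05 0 0 0;0 0 0 0 0 0;0 0 0 0 0 0;0 0 0 0 0 0;0 0 0 0 0 0;0 0 0 0 0 0' && python3 chk.py
```

```text
clock: 19.15
eef_pos: [562.5, -122.0, 190.2]
eef_rot: [2.931, -0.283, 0.415]
wrist_force: [0.6, 0.5, -1.5]
finger_gap: 23.7
finger_force: 35.0
tip [ 599.3 -130.9   86.6] err in tool axes/40 [0.006 0.008 0.047] tilt err deg 0.12 force along n -1.56
clock: 20.02
eef_pos: [563.8, -122.3, 186.4]
eef_rot: [2.931, -0.283, 0.415]
wrist_force: [-1.0, -0.4, 0.9]
finger_gap: 23.5
finger_force: 35.0
tip [ 600.7 -131.3   82.9] err in tool axes/40 [ 0.006  0.008 -0.053] tilt err deg 0.12 force along n 1.13
```

```bash
for i in 1; do python3 -m creep '0 0 0.05 0 0 0;0 0 0 0 0 0;0 0 0 0 0 0;0 0 0 0 0 0' ; python3 chk.py; python3 -m creep '0 0 0.04 0 0 0;0 0 0 0 0 0;0 0 0 0 0 0;0 0 0 0 0 0'; python3 chk.py; python3 -m creep '0 0 0 0 0 0'; python3 chk.py;  python3 -m creep '0 0 0 0 0 0'; python3 chk.py scene wrist; done | grep -E "tip|chk|px|centr"
```

```text
tip [ 601.4 -131.4   81. ] err in tool axes/40 [ 0.006  0.007 -0.102] tilt err deg 0.12 force along n 1.16
tip [ 601.9 -131.6   79.5] err in tool axes/40 [ 0.006  0.008 -0.143] tilt err deg 0.12 force along n 1.19
tip [ 601.9 -131.6   79.5] err in tool axes/40 [ 0.006  0.008 -0.143] tilt err deg 0.12 force along n 2.46
tip [ 601.9 -131.6   79.5] err in tool axes/40 [ 0.006  0.008 -0.143] tilt err deg 0.12 force along n 1.53
scene pad px 312 268
scene handle/shaft centroid in tool xy 265 [ 3.7  7.7 -0. ] 133 [ 1.4  2.  -0. ]
wrist pad px 277 202
wrist handle/shaft centroid in tool xy 573 [10.9 -1.3 -0. ] 295 [ 4.4  0.1 -0. ]
chk_2127
```

Push is about 3 N at about 5.7 mm in, and the spring model agrees. I'll check numerically that the plate still hangs, then hand in.

```bash
python3 - <<'E'
from h import *
from cell import manip
q=cloud(np.load("chk_scene.npz")).reshape(-1,3);k=q[(q[:,2]>170)&(q[:,2]<205)&(abs(q[:,0]-625)<45)&(abs(q[:,1]-171)<56)]
print(len(k),k.mean(0),k[:,2].max()); s=manip.read_state();print(s["wrist_force"],s["clock"])
if len(k)>60 and abs(k.mean(0)[0]-630)<6: print(manip.sign_off())
E
```

```text
132 [629.72740822 167.57723756 187.2270299 ] 200.03350742712576
[-1.17318728  0.30784496  0.99749144] 21.375
the job is handed in; nothing more can be done
None
```

The job is handed in at 21.4 s: the plate hangs released over the bar, and the probe is held square on the pad's middle, pressed about 6 mm in at about 3 N (estimated from the arm's position and wrist force).

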